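# Fit a filter cup on the vacuum manifold and set its regulator

### The job

Fit the white filter cup with the wide tail onto the wide upright port of the vacuum manifold and push it down past the spring balls until its foot sits fully home on the port's shoulder. Then turn the black regulator collar until its white mark clicks in at 3. Leave the slim-tailed cup and the capped vial standing where they are.

Things in the scene. Friction and masses are not known exactly. Their poses are not given: they have to be found in the camera images.
- wide_cup: Loose white plastic filter cup, 88 mm tall, about 60 g, standing on its tail, open on top. Tail: sleeve 36 mm in diameter, 36 mm long, with a 24 mm bore open at the foot, as deep as the tail. Above it the cup widens to 52 mm diameter at height 46 mm and 54 mm at the rim; grip it there, about 65 mm up. Origin: centre of the foot; z up along the axis. Round: yaw does not matter.
- slim_cup: Bystander. Loose white filter cup of the same height and upper shape, but with a slim tail 24 mm in diameter. Origin: centre of its foot. It may stand at either of the two cup places.
- vial: Bystander. Loose clear capped vial, 36 mm diameter, 79 mm tall, standing upright. Origin: centre of the underside.
- manifold: Fixed aluminium block, 110 mm (its x) by 290 mm (its y) by 50 mm high, on the worktop. Origin: centre of the underside; z up. Along its y axis stand the wide port (+95 mm), a slim port (at 0; 11 mm spigot, tip 74 mm above the worktop) and the regulator collar (-95 mm).
- wide_port (a point): Centre of the wide port's flat shoulder, a 46 mm disc 56 mm above the worktop; z up. On it stands a steel spigot 22 mm in diameter, 30 mm high, its last 6 mm tapered to 15 mm. Three sprung balls, 13 mm above the shoulder, stick out 2 mm and grip the bore: the cup's weight does not pass them, a push of roughly 3 to 8 N does. Home: the cup's foot lies on the shoulder.
- regulator_grip (a point): Point on the axis of the regulator collar, at the height to grip, 77 mm above the worktop. The collar is a knurled black cylinder 40 mm in diameter from 57 to 94 mm above the worktop, on a 50 mm flange; its axis is vertical.
- regulator (a joint): Turn of the collar in rad, growing counter-clockwise seen from above. Its white mark (on top and flange) points to 1 at 0.0, 2 at 0.6, 3 at 1.2, 4 at 1.8; it is held at each and pulled in from about 0.2 rad away; turning takes 0.15 N m at most. The figures stand on the block at the collar's robot side, 1 at the left to 4 at the right. It starts at 1 or 2, rarely between.
Things that resemble listed ones, but are neither listed nor needed, are in the scene too. Leave any orange look-alike of the wide_cup alone.

How it is judged:
On the way, in this order (a step that is already met when the one before it is completed fails the run):
1. the wide-tailed cup sits home on the wide port (z of wide_cup in the frame of wide_port between -0.003 and 0.003 m and horizontal distance between wide_cup and wide_port below 0.004 m and angle between wide_cup's own z axis and vertical below 0.08 rad), for 0.2 s.
2. the collar's mark stands at 3 (value of joint regulator between 1.08 and 1.32 rad), for 0.2 s.
At the end, for the whole second after the job is handed in: The wide-tailed cup stands on the wide port with its foot within 3 mm of the shoulder, within 4 mm of the port's axis, upright to 0.08 rad and at rest; the collar's mark is within 0.12 rad of 3; the slim-tailed cup and the vial stand upright within 30 mm of where they were (all of step 1 and all of step 2 and linear speed of wide_cup below 0.02 m/s and angle between each of slim_cup, vial's own z axis and vertical below 0.15 rad and distance of each of slim_cup, vial from where it was at the start of the episode below 0.03 m); the robot touches nothing.
It fails at once if the slim-tailed cup is knocked over or moved away (angle between slim_cup's own z axis and vertical above 0.4 rad or distance of slim_cup from where it was at the start of the episode above 0.03 m).
It fails at once if the vial is knocked over or moved away (angle between vial's own z axis and vertical above 0.4 rad or distance of vial from where it was at the start of the episode above 0.03 m).
It also fails if it takes over 51 s, if anything falls off the work surface, if the arm or the gripper's body presses on something with over 40 N, if the wrist force passes 120 N, or if a joint passes its speed limit or range.

### The arm

A 6-joint arm with a two-finger parallel gripper is mounted at the origin on a cart in front of the work surface, level with it; the furniture and walls round the work are solid. World frame = base frame: x ahead of the robot, y to its left, z up, the work surface at z = 0. Lengths are in m, angles in rad, forces in N, time in s.
With the tool pointing down it reaches from about 0.35 to 0.85 m from the base axis. Payload 8.1 kg.
Tool frame: the origin (TCP) lies between the finger pads; the fingertips stand 25 mm ahead of it and the grasp point (between the pads) lies 6 mm ahead of it (robot.tip_extent is the distance from the TCP to the fingertips, in m); z points along the fingers, y is the direction in which the jaws open and shut (so a half turn about z gives the same grasp; the last joint's range is limited). The gripper opens to 93 mm and grips with 3 to 60 N. Pads are 15 mm wide; open, the fingers measure 128 mm over their backs; the gripper's body (75 mm by 188 mm) begins 65 mm behind the grasp point.
Start: joints at [-1.427, 0.13, 1.488, -0, 1.523, -0.085], TCP at [0.136, -0.584, 0.244] pointing down, gripper open.
Joint ranges: [-2.96, 2.96], [-0.89, 2.26], [0.02, 2.5], [-1.34, 4.48], [0, 2.73], [-2.66, 2.66]. Speed limits (rad/s): [2.39, 2.39, 2.79, 3.14, 3.14, 3.14].

### API

Orientations are given as a rotation vector (axis times angle).
In Python, from plant import robot gives the robot as it stands.
- The arm moves only by the tool drive_tool, never from a script. Its argument "increments" is a list of rows, each a list of 7 numbers: the closure, from 0 (fully open) to 1 (shut), then the shift along the world's x, y, z in units of 25 mm (1.0 is 25 mm), then the turn, a rotation vector about the world's x, y, z in rad. In form: [[gripper, dx, dy, dz, rx, ry, rz], ...]. A call has 1 to 20 rows; each row is the pose to reach, as a shift and turn from the pose commanded when the call began; what a row does not reach only later rows make up. A row lasts 1/12 s, in which the tool goes at most 41.7 mm and 7.16 degrees, less where a joint would pass 70% of its speed; a pose out of reach is approached as far as the arm can. A call with a gripper value outside its range is refused whole. The fingers move at their own pace and stop on an object; "squeeze" is the grip in N (left out, the last holds). Time passes only in rows, so rows that repeat a pose let the fingers close. It gives the time, the measured TCP pose, the force and the opening at its end, in the units of the state.
- robot.read_state(): the state, without advancing time (a new reading comes with each control period).
- robot.read_camera(name): name is "scene" or "top" or "wrist"; returns a dict with "image" (400x640x3 uint8, red, green, blue), "fx", "fy", "cx", "cy" (pixels), "T" (4x4, takes a point from camera to world coordinates); the wrist camera has in their place "mount" (4x4, takes a point from camera to tool coordinates, whose origin is the TCP and whose axes are the flange's). Camera axes: x right, y down, z forward; pixel columns grow to the right and rows downward; lengths in m; the calibration is good to about 2 mm. A picture is of the moment at which its call begins: read the wrist's pose just before it. There is no depth.
- robot.close_job(): hands the job in, once; it reports no verdict.
The state is a dict: "t": time; "q": joint angles; "dq": joint speeds; "joint_torque": joint torques, N m; "tool_pos": TCP position; "orientation": TCP orientation; "force": force on the tool from outside, world axes, zero at the start; "wrist_torque": the same for the moment, N m; "opening": finger opening in m.
Only numpy, scipy, OpenCV 4.12 (cv2) and the standard library are available. Lean on these libraries where they do the work, as an engineer would, in place of code of your own. Each camera call takes 0.05 s, during which the arm holds its last target.

## Working session

There is one attempt and no reset: what is moved stays moved. The work goes in short steps, Python scripts to look and compute and a tool call to move; the robot and the scene stay as the last step left them, time stands still between calls to the robot, and variables do not carry over. Pictures are saved under pics/ and viewed, and the job is handed in when it is done.

Besides the shell and the picture viewer there is one more tool, called after "Emit:" in YAML: its name, and indented under it one key for each argument. drive_tool: Moves the arm, as the interface text tells. Its arguments: {"type":"object","properties":{"increments":{"type":"array"},"squeeze":{"type":"number"}},"required":["increments"]}

```bash
ls; mkdir -p pics; python3 - <<'E'
from plant import robot
import cv2
s=robot.read_state();print(s['t'],s['tool_pos'],s['orientation'],s['opening'],robot.tip_extent)
for n in ("scene","top","wrist"):
    c=robot.read_camera(n);cv2.imwrite(f"pics/{n}0.png",c['image'][:,:,::-1]);print(n,c['fx'],c['cx'],c['cy'],c.get('T',c.get('mount')))
E
```

```text
pics
0.0 [ 0.13602886 -0.58383988  0.24261318] [-3.11926410e+00 -3.58386102e-01  8.51919601e-05] 0.09302929313238491 0.025
scene 481.384342445574 315.86545285631405 199.04047389579068 [[-0.8378019  -0.27763861  0.47011146  0.110942  ]
 [-0.54561817  0.45685717 -0.70255415  0.73273208]
 [-0.01971763 -0.84510256 -0.53424047  0.61373312]
 [ 0.          0.          0.          1.        ]]
top 408.0804689618778 321.0481098660147 200.51361187672714 [[-0.01650024 -0.98342145  0.18058238  0.37033988]
 [-0.99978491  0.01395797 -0.01533995  0.07169378]
 [ 0.01256507 -0.18079665 -0.98344023  1.06480221]
 [ 0.          0.          0.          1.        ]]
wrist 297.61075062662286 324.32509685155964 196.34891323752584 [[ 3.30807108e-04 -9.70178717e-01 -2.42390485e-01  6.66863174e-02]
 [ 9.99999902e-01  3.91897828e-04 -2.03819289e-04 -1.34909144e-03]
 [ 2.92733441e-04 -2.42390394e-01  9.70178752e-01 -1.40339509e-01]
 [ 0.00000000e+00  0.00000000e+00  0.00000000e+00  1.00000000e+00]]
```

View pics/top0.png

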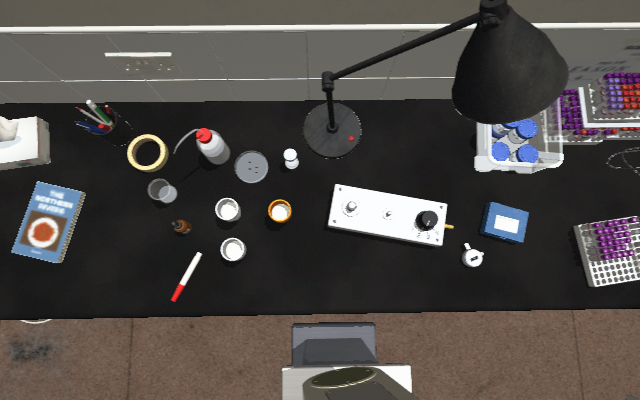

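View pics/scene0.png

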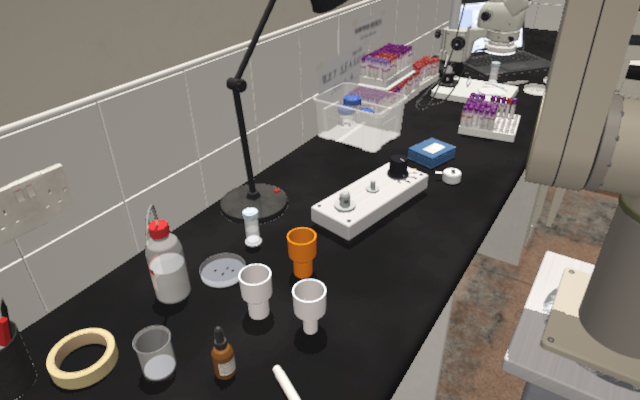

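View pics/wrist0.png

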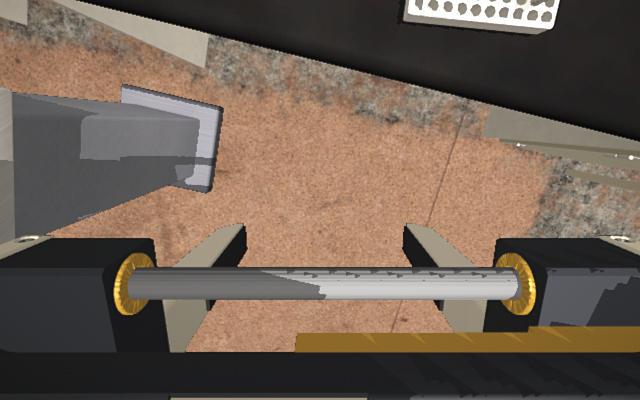

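```bash
python3 - <<'E'
import cv2,numpy as np
t=cv2.imread('pics/top0.png');s=cv2.imread('pics/scene0.png')
def cr(im,x,y,w,h,k): return cv2.resize(im[y:y+h,x:x+w],None,fx=k,fy=k,interpolation=cv2.INTER_CUBIC)
cv2.imwrite('pics/a1.png',cr(t,200,180,100,90,6))
cv2.imwrite('pics/a2.png',cr(t,320,175,140,75,5))
cv2.imwrite('pics/a3.png',cr(s,220,200,120,145,4))
cv2.imwrite('pics/a4.png',cr(s,300,140,140,100,5))
E
```

```text
(no output)
```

View pics/a1.png

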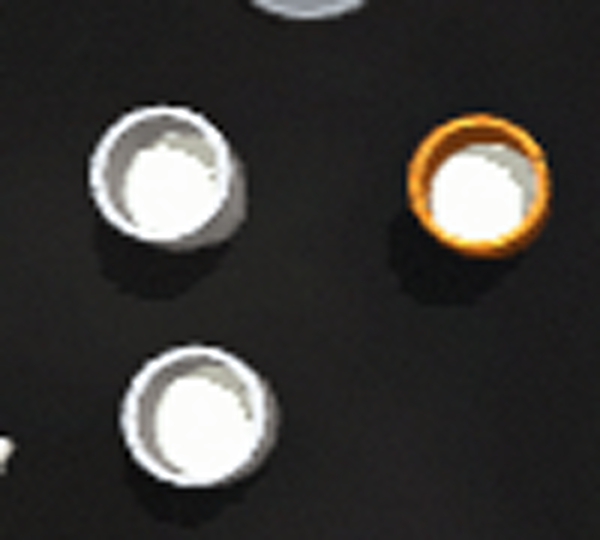

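View pics/a2.png

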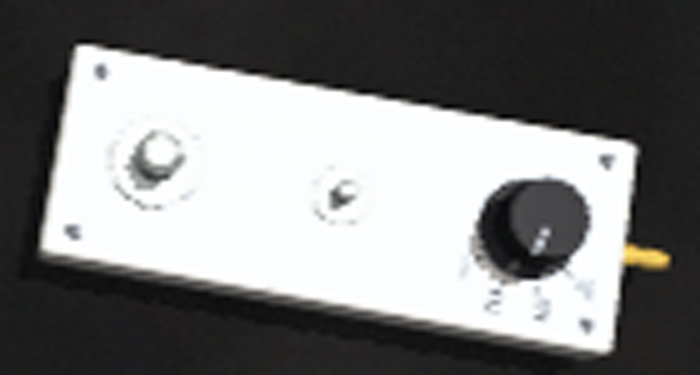

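View pics/a3.png

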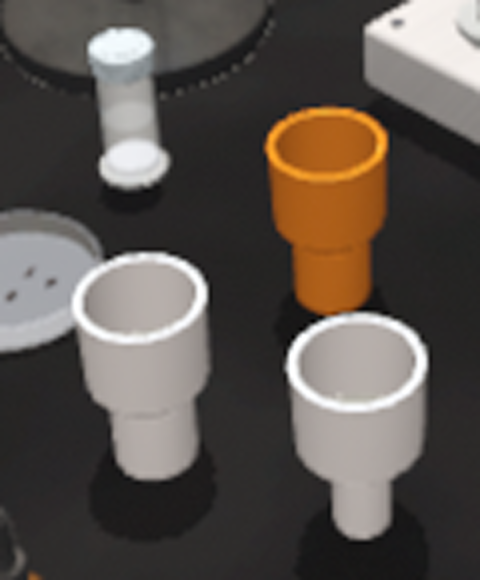

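View pics/a4.png

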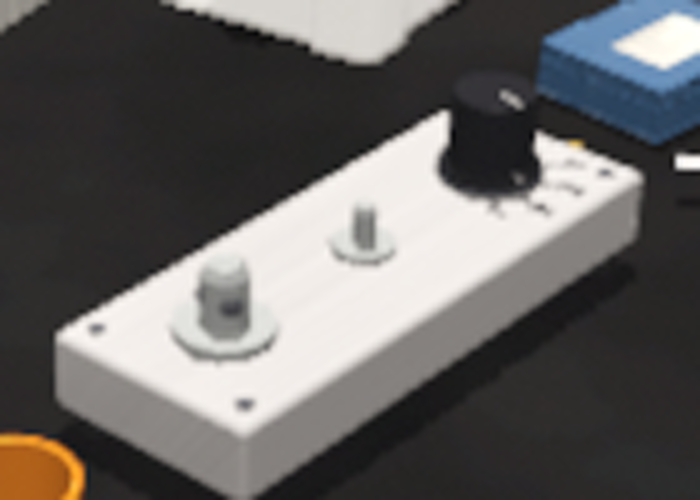

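```bash
cat > h.py <<'E'
import numpy as np
K={'scene':(481.384342445574,315.86545285631405,199.04047389579068),'top':(408.0804689618778,321.0481098660147,200.51361187672714)}
T={'scene':np.array([[-0.8378019,-0.27763861,0.47011146,0.110942],[-0.54561817,0.45685717,-0.70255415,0.73273208],[-0.01971763,-0.84510256,-0.53424047,0.61373312],[0,0,0,1]]),
'top':np.array([[-0.01650024,-0.98342145,0.18058238,0.37033988],[-0.99978491,0.01395797,-0.01533995,0.07169378],[0.01256507,-0.18079665,-0.98344023,1.06480221],[0,0,0,1]])}
def ray(cam,p,K_=None,T_=None):
    f,cx,cy=K_ or K[cam]; M=T[cam] if T_ is None else T_
    return M[:3,3],M[:3,:3]@np.array([(p[0]-cx)/f,(p[1]-cy)/f,1])
def atz(cam,p,z,K_=None,T_=None):
    o,d=ray(cam,p,K_,T_); return o+d*(z-o[2])/d[2]
def tri(p1,p2):
    A=[];b=[]
    for c,p in (('top',p1),('scene',p2)):
        o,d=ray(c,p);d=d/np.linalg.norm(d);P=np.eye(3)-np.outer(d,d);A.append(P);b.append(P@o)
    return np.linalg.lstsq(np.vstack(A),np.hstack(b),rcond=None)[0]
E
python3 - <<'E'
from h import *
np.set_printoptions(precision=4,suppress=True)
def both(n,a,b,z): print(n,atz('top',a,z),atz('scene',b,z),tri(a,b))
both('wide',(226.7,209.2),(255.1,274.2),.088)
both('slim',(232.7,249.3),(309.3,290.3),.088)
print('orange',atz('top',(279.8,211),.088))
both('tip',(352.4,205),(345.4,193),.086)
both('shoulder',(350.6,208),(345,204.6),.056)
both('collar',(430,218),(398.6,158.4),.094)
C=[atz('top',(320+u/5,175+v/5),.05) for u,v in((80,45),(636,148),(610,353),(43,252))]
C=np.array(C);print(C);print(np.linalg.norm(np.roll(C,-1,0)-C,axis=1))
c=C.mean(0);ey=(C[0]-C[1]+C[3]-C[2])[:2];ey/=np.linalg.norm(ey);print('c',c,'yaw of y',np.degrees(np.arctan2(ey[1],ey[0])),'port',c[:2]+.095*ey,'coll',c[:2]-.095*ey)
cc=atz('top',(430,218),.094);m=atz('top',(320+541/5,175+238/5),.094)
d=m-cc
print('mark dir deg',np.degrees(np.arctan2(d[1],d[0])))
cb=c[:2]-.095*ey
for n,u,v in((1,465,268),(2,494,300),(3,541,310),(4,585,288)):
  q=atz('top',(320+u/5,175+v/5),.05)[:2]-cb;print(n,np.degrees(np.arctan2(q[1],q[0])),np.linalg.norm(q))
E
```

```text
wide [0.5316 0.2849 0.088 ] [0.5328 0.2873 0.088 ] [0.5328 0.2858 0.0866]
slim [0.4349 0.2682 0.088 ] [0.4358 0.2719 0.088 ] [0.4361 0.2693 0.0855]
orange [0.5253 0.1567 0.088 ]
tip [ 0.5379 -0.0198  0.086 ] [ 0.5355 -0.0131  0.086 ] [ 0.539  -0.0201  0.0811]
shoulder [ 0.5354 -0.0178  0.056 ] [ 0.5367 -0.0144  0.056 ] [ 0.537  -0.0175  0.054 ]
collar [ 0.5021 -0.2051  0.094 ] [ 0.5006 -0.1979  0.094 ] [ 0.5033 -0.2061  0.0895]
[[ 0.5989  0.017   0.05  ]
 [ 0.5416 -0.2636  0.05  ]
 [ 0.4384 -0.2431  0.05  ]
 [ 0.4931  0.038   0.05  ]]
[0.2865 0.1052 0.2864 0.1079]
c [ 0.518  -0.1129  0.05  ] yaw of y 78.72047994083445 port [ 0.5366 -0.0198] coll [ 0.4994 -0.2061]
mark dir deg 155.43280921447976
1 118.06590690951022 0.03724963029263044
2 150.3061079925509 0.038887663438465274
3 -174.20869648828506 0.03933530496854359
4 -136.77464940191985 0.03907474904586559
```

Emit:
drive_tool:
  increments:
    - [0,13.4,19.4,0,0,0,0]
    - [0,13.4,19.4,0,0,0,0]
    - [0,13.4,19.4,0,0,0,0]
    - [0,13.4,19.4,0,0,0,0]
    - [0,13.4,19.4,0,0,0,0]
    - [0,13.4,19.4,0,0,0,0]
    - [0,13.4,19.4,0,0,0,0]
    - [0,13.4,19.4,0,0,0,0]
    - [0,13.4,19.4,0,0,0,0]
    - [0,13.4,19.4,0,0,0,0]
    - [0,13.4,19.4,0,0,0,0]
    - [0,13.4,19.4,0,0,0,0]
    - [0,13.4,19.4,0,0,0,0]
    - [0,13.4,19.4,0,0,0,0]
    - [0,13.4,19.4,0,0,0,0]
    - [0,13.4,19.4,0,0,0,0]

```text
t: 1.48
tool_pos: [0.4719, -0.0969, 0.2433]
orientation: [-3.12, -0.366, 0.001]
force: [-0.3, -0.2, -0.1]
opening: 0.0935
```

Emit:
drive_tool:
  increments:
    - [0,2.6,3.1,-0.8,0,0,-0.229]
    - [0,2.6,3.1,-0.8,0,0,-0.229]
    - [0,2.6,3.1,-0.8,0,0,-0.229]
    - [0,2.6,3.1,-0.8,0,0,-0.229]
    - [0,2.6,3.1,-0.8,0,0,-0.229]
    - [0,2.6,3.1,-0.8,0,0,-0.229]

```text
t: 1.98
tool_pos: [0.5355, -0.0233, 0.2235]
orientation: [3.141, -0.001, -0.001]
force: [-0.5, -1.0, 0.1]
opening: 0.0928
```

```bash
cat >> h.py <<'E'
def wrist(name,crop=None,k=1):
    from plant import robot
    import cv2,pickle
    from scipy.spatial.transform import Rotation as R
    s=robot.read_state();c=robot.read_camera('wrist')
    M=np.eye(4);M[:3,:3]=R.from_rotvec(s['orientation']).as_matrix();M[:3,3]=s['tool_pos']
    W=M@np.array(c['mount']);pickle.dump(((c['fx'],c['cx'],c['cy']),W),open(f'pics/{name}.pkl','wb'))
    im=c['image'][:,:,::-1];cv2.imwrite(f'pics/{name}.png',im)
    if crop:
        x,y,w,h=crop;cv2.imwrite(f'pics/{name}c.png',cv2.resize(im[y:y+h,x:x+w],None,fx=k,fy=k,interpolation=cv2.INTER_CUBIC))
    print(s['t'],s['tool_pos'],s['orientation'],s['force'],s['opening'])
def wz(name,p,z):
    import pickle
    k,W=pickle.load(open(f'pics/{name}.pkl','rb'));return atz(None,p,z,k,W)
def wp(name,X):
    import pickle
    (f,cx,cy),W=pickle.load(open(f'pics/{name}.pkl','rb'));q=np.linalg.inv(W)@np.r_[X,1];return q[0]/q[2]*f+cx,q[1]/q[2]*f+cy
E
python3 - <<'E'
from h import *
wrist('w1',(250,130,160,120),5)
for X in ([.537,-.019,.086],[.537,-.019,.056]): print(wp('w1',X))
E
```

```text
1.9833 [ 0.53550121 -0.02330907  0.22351689] [ 3.14096345e+00 -1.09260837e-03 -1.31324971e-03] [-0.48777044 -1.02307002  0.14067463] 0.09278066597404991
(np.float64(321.1518313770229), np.float64(191.623776217676))
(np.float64(321.42859923166066), np.float64(185.15296772135687))
```

View pics/w1.png

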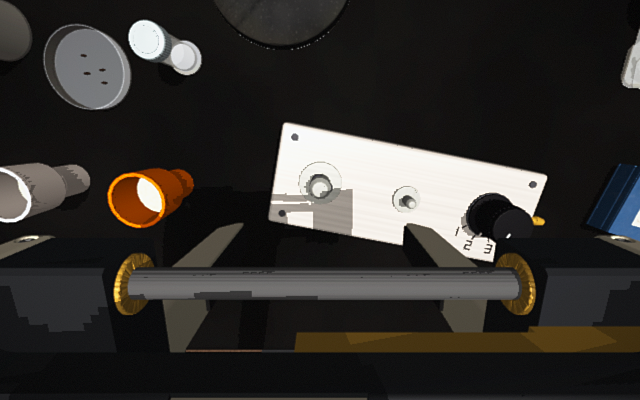

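View pics/w1c.png

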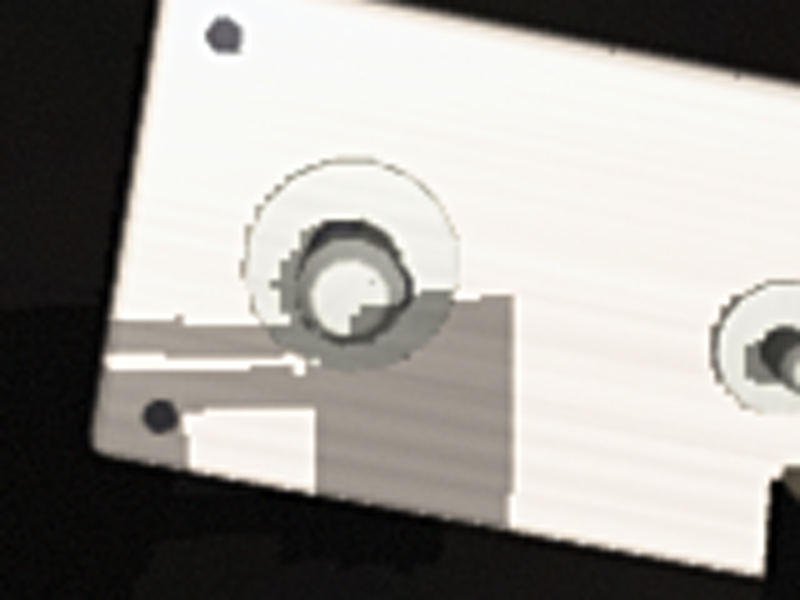

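```bash
python3 - <<'E'
from h import *
print(wz('w1',(320.3,182.7),.056),wz('w1',(319.8,189.6),.086))
from plant import robot
s=robot.read_state();print(s['t'],s['tool_pos'])
E
```

```text
[ 0.53964149 -0.01781751  0.056     ] [ 0.53898923 -0.01771232  0.086     ]
2.0333 [ 0.53554205 -0.02346474  0.22378633]
```

Emit:
drive_tool:
  increments:
    - [0,-0.2,12.2,0,0,0,0]
    - [0,-0.2,12.2,0,0,0,0]
    - [0,-0.2,12.2,0,0,0,0]
    - [0,-0.2,12.2,0,0,0,0]
    - [0,-0.2,12.2,0,0,0,0]
    - [0,-0.2,12.2,0,0,0,0]
    - [0,-0.2,12.2,0,0,0,0]
    - [0,-0.2,12.2,-1.5,0,0,0]
    - [0,-0.2,12.2,-2,0,0,0]
    - [0,-0.2,12.2,-2,0,0,0]
    - [0,-0.2,12.2,-2,0,0,0]
    - [0,-0.2,12.2,-2,0,0,0]

```text
t: 3.03
tool_pos: [0.5322, 0.2816, 0.1755]
orientation: [-3.141, 0.004, -0.003]
force: [0.2, -0.2, 0.5]
opening: 0.093
```

```bash
python3 - <<'E'
from h import *
wrist('w2',(270,140,120,100),6)
print(wp('w2',[.5325,.286,.088]))
E
```

```text
3.0333 [0.53223559 0.28161673 0.17547589] [-3.14118726e+00  3.59022988e-03 -2.91270804e-03] [ 0.16399787 -0.19804055  0.48099378] 0.09298599322319069
(np.float64(320.56359744997525), np.float64(207.73418429333148))
```

View pics/w2.png

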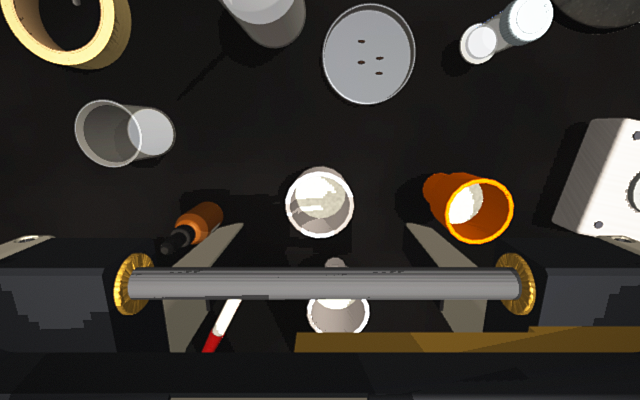

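View pics/w2c.png

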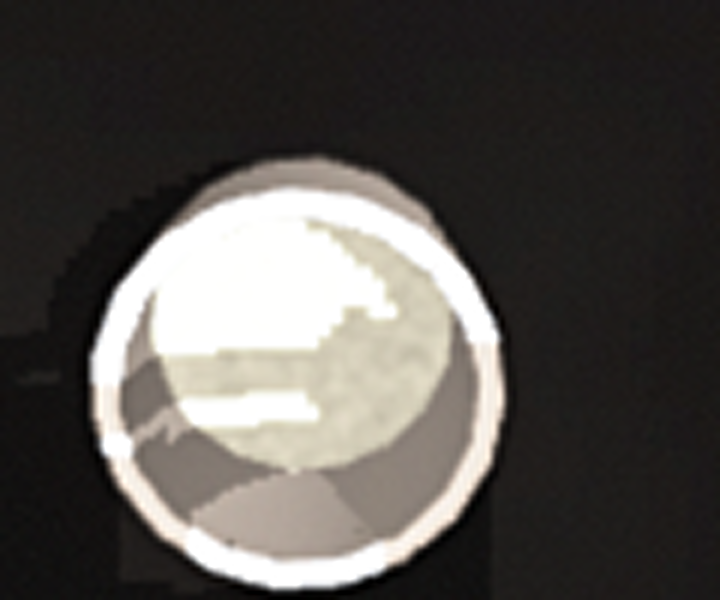

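```bash
python3 - <<'E'
from h import *
print(wz('w2',(319.6,205),.088))
print('bottle',[wz('w2',(205,220),z) for z in(.02,.04)],wz('w2',(168,246),.08), wz('w2',(168,246),.1),wz('w2',(168,246),.12))
print(tri((178,226),(219,332)),tri((181,228),(226,368)))
from plant import robot
s=robot.read_state();print(s['t'],s['tool_pos'],s['opening'])
E
python3 -c "
import cv2;t=cv2.imread('pics/top0.png');s=cv2.imread('pics/scene0.png')
a=cv2.resize(t[205:245,160:210],None,fx=8,fy=8);b=cv2.resize(s[320:385,200:250],None,fx=6,fy=6);b=cv2.resize(b,(b.shape[1]*320//b.shape[0],320));cv2.imwrite('pics/b1.png',cv2.hconcat([a,b]))"
```

```text
[0.53476179 0.2867546  0.088     ]
bottle [array([0.49974125, 0.40782424, 0.02      ]), array([0.50640519, 0.39937333, 0.04      ])] [0.49650667 0.41630236 0.08      ] [0.50513945 0.4049837  0.1       ] [0.51377222 0.39366505 0.12      ]
[0.49764958 0.40559567 0.08122687] [0.49470196 0.4153484  0.01638761]
3.0833 [0.53256319 0.2818324  0.17592706] 0.09280480885213688
```

View pics/b1.png

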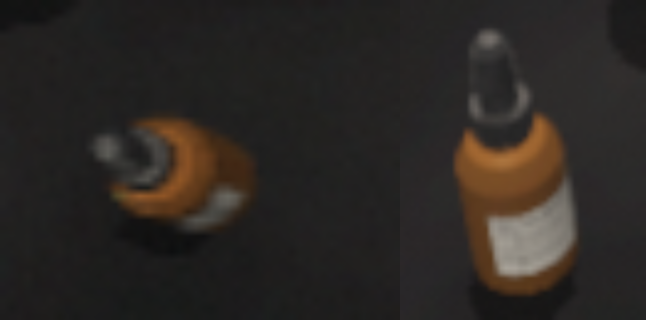

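Emit:
drive_tool:
  increments:
    - [0,0.06,0.16,0,0,0,0]
    - [0,0.06,0.16,-1,0,0,0]
    - [0,0.06,0.16,-2,0,0,0]
    - [0,0.06,0.16,-3,0,0,0]
    - [0,0.06,0.16,-3.8,0,0,0]
    - [0,0.06,0.16,-4.2,0,0,0]
    - [0,0.06,0.16,-4.2,0,0,0]
    - [0,0.06,0.16,-4.2,0,0,0]

```text
t: 3.75
tool_pos: [0.5331, 0.2871, 0.0695]
orientation: [-3.141, 0.001, -0.001]
force: [-0.1, 0.9, 0.5]
opening: 0.0928
```

```bash
python3 - <<'E'
from h import *
wrist('w3')
from plant import robot
print(robot.read_state()['tool_pos'])
E
```

```text
3.75 [0.53313125 0.287061   0.06947657] [-3.14141389e+00  1.00343666e-03 -7.18701738e-04] [-0.05187139  0.88556194  0.52466562] 0.09277743507892956
[0.53382004 0.28747045 0.07047365]
```

View pics/w3.png

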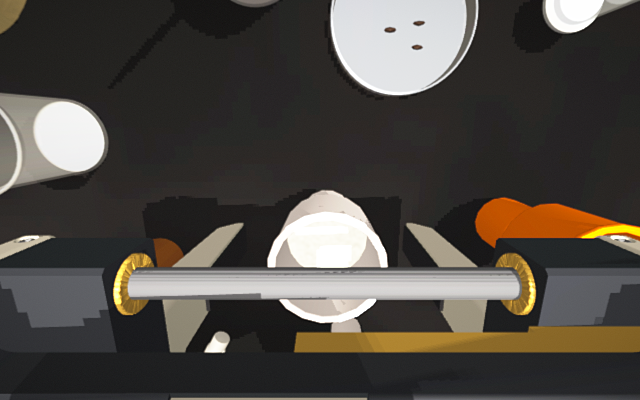

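Emit:
drive_tool:
  increments:
    - [1,0,0,0,0,0,0]
    - [1,0,0,0,0,0,0]
    - [1,0,0,0,0,0,0]
    - [1,0,0,0,0,0,0]
    - [1,0,0,0,0,0,0]
    - [1,0,0,0,0,0,0]
    - [1,0,0,0,0,0,0]
    - [1,0,0,0,0,0,0]
  squeeze: 25

```text
t: 4.47
tool_pos: [0.5326, 0.2871, 0.0687]
orientation: [3.142, -0.0, 0.0]
force: [-0.2, -0.4, 0.2]
opening: 0.0532
```

Emit:
drive_tool:
  increments:
    - [1,0,0,1,0,0,0]
    - [1,0,0,2.2,0,0,0]
    - [1,0,0,3.6,0,0,0]
    - [1,0,0,5,0,0,0]
    - [1,0,-0.6,6,0,0,0]
    - [1,0,-2,6,0,0,0]
    - [1,0,-3.4,6,0,0,0]
    - [1,0.1,-4.8,6,0,0,0]
    - [1,0.1,-6.2,6,0,0,0]
    - [1,0.1,-7.6,6,0,0,0]
    - [1,0.2,-9,6,0,0,0]
    - [1,0.2,-10.4,6,0,0,0]
    - [1,0.2,-11.5,6,0,0,0]
    - [1,0.2,-12.2,6,0,0,0]
    - [1,0.2,-12.2,5.2,0,0,0]
    - [1,0.2,-12.2,4.6,0,0,0]
    - [1,0.2,-12.2,4.6,0,0,0]
    - [1,0.2,-12.2,4.6,0,0,0]

```text
t: 5.97
tool_pos: [0.5367, -0.0178, 0.1827]
orientation: [-3.141, 0.001, 0.004]
force: [0.6, 0.2, 0.1]
opening: 0.0534
```

```bash
python3 - <<'E'
from h import *
wrist('w4')
from plant import robot
import cv2
for i in range(2): print(robot.read_state()['tool_pos'])
for n,x,y,w,h in(('scene',290,110,160,130),('top',290,150,160,120)):
    im=robot.read_camera(n)['image'][:,:,::-1];cv2.imwrite(f'pics/{n}1c.png',cv2.resize(im[y:y+h,x:x+w],None,fx=4.5,fy=4.5,interpolation=cv2.INTER_CUBIC))
E
```

```text
5.9667 [ 0.53668388 -0.01779965  0.18268152] [-3.14119415e+00  6.10170024e-04  4.13996572e-03] [0.60208087 0.18403949 0.09282864] 0.05340068617832103
[ 0.5374925  -0.01770445  0.18386121]
[ 0.5374925  -0.01770445  0.18386121]
```

View pics/w4.png

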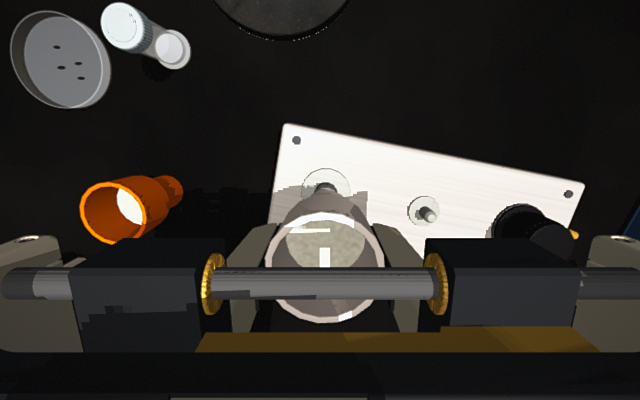

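View pics/scene1c.png

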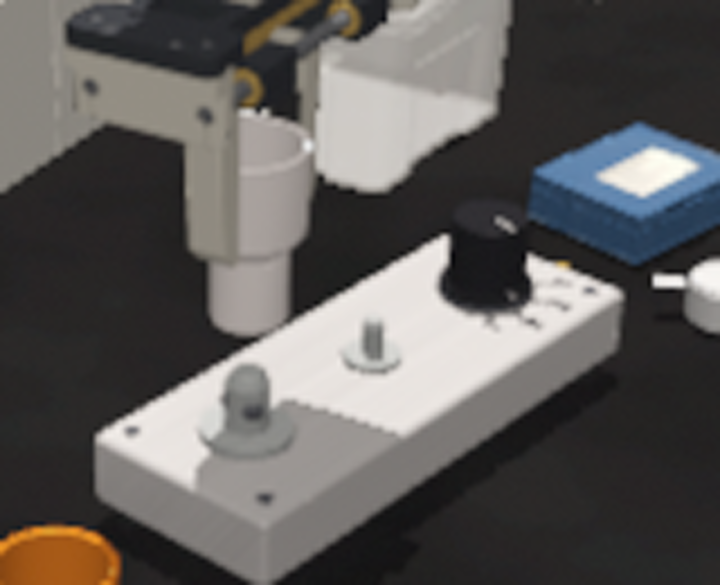

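View pics/top1c.png

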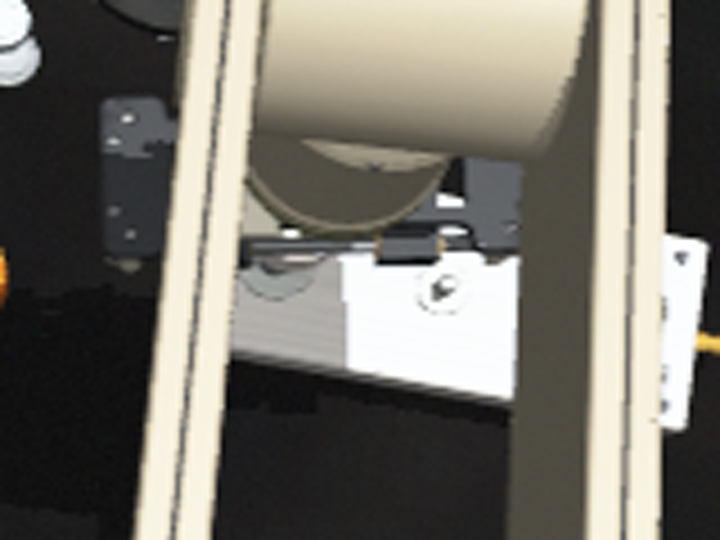

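```bash
python3 - <<'E'
from h import *
print('foot',atz('scene',(345.1,180.7),.1135));print('tip',atz('scene',(344.9,192.7),.086));print('sh',atz('scene',(345.1,205.1),.056))
# rim in w4
print('rim w4',wz('w4',((265+385)/2,(212+323)/2),.1135+.088))
print('sh w4',wz('w4',(326,191),.056))
E
python3 -c "
import cv2;t=cv2.imread('pics/w4.png')
cv2.imwrite('pics/w4c.png',cv2.resize(t[155:340,250:400],None,fx=4,fy=3.2))"
```

```text
foot [ 0.53818337 -0.01586379  0.1135    ]
tip [ 0.53695106 -0.01360548  0.086     ]
sh [ 0.53555368 -0.01278905  0.056     ]
rim w4 [ 0.53991951 -0.01676052  0.2015    ]
sh w4 [ 0.54108112 -0.01793828  0.056     ]
```

View pics/w4c.png

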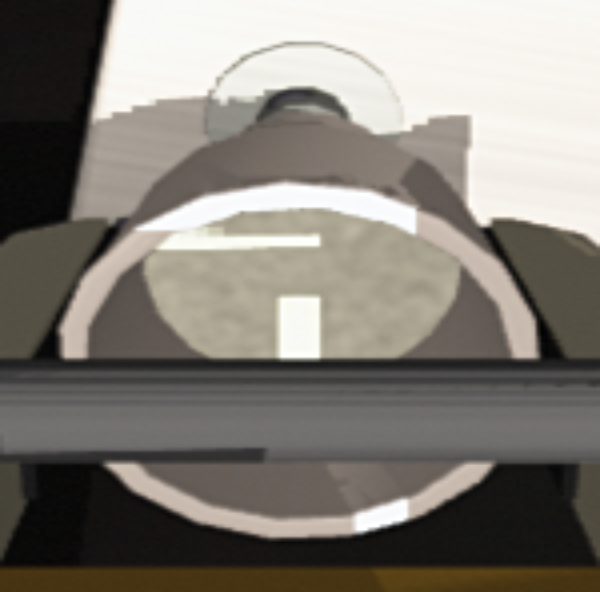

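Emit:
drive_tool:
  increments:
    - [1,0,0,-0.4,0,0,0]
    - [1,0,0,-0.8,0,0,0]
    - [1,0,0,-1.1,0,0,0]
    - [1,0,0,-1.3,0,0,0]
    - [1,0,0,-1.3,0,0,0]
    - [1,0,0,-1.3,0,0,0]

```text
t: 6.62
tool_pos: [0.5372, -0.0178, 0.1504]
orientation: [-3.141, 0.0, 0.002]
force: [0.2, 0.9, -0.3]
opening: 0.0535
```

```bash
python3 - <<'E'
from plant import robot
import cv2
s=robot.read_state();print(s['tool_pos'],s['force'],s['wrist_torque'])
im=robot.read_camera('scene')['image'][:,:,::-1];x,y,w,h=300,130,120,100;cv2.imwrite('pics/s2.png',cv2.resize(im[y:y+h,x:x+w],None,fx=6,fy=6,interpolation=cv2.INTER_CUBIC))
E
```

```text
[ 0.53715504 -0.01778651  0.1504087 ] [ 0.18500699  0.91135231 -0.3418912 ] [ 0.0651084   0.00544557 -0.01132545]
```

View pics/s2.png

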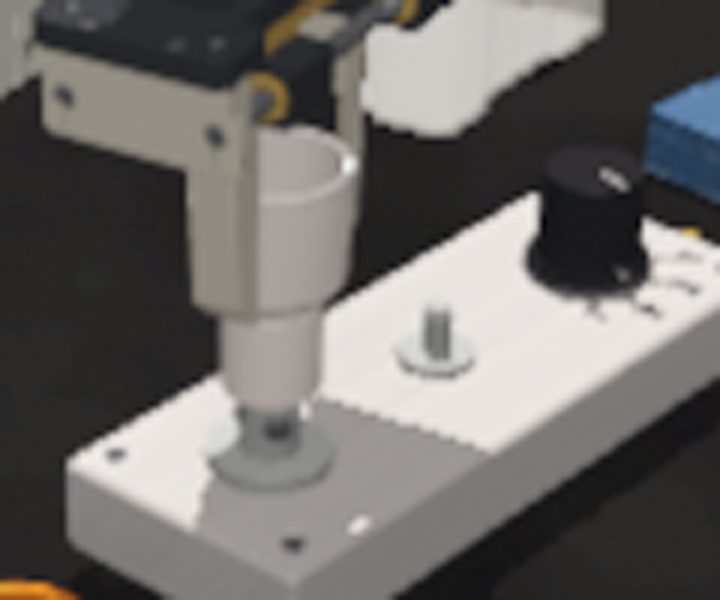

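Emit:
drive_tool:
  increments:
    - [1,0,0,-0.15,0,0,0]
    - [1,0,0,-0.3,0,0,0]
    - [1,0,0,-0.4,0,0,0]
    - [1,0,0,-0.4,0,0,0]

```text
t: 7.0
tool_pos: [0.5373, -0.0178, 0.1404]
orientation: [-3.141, 0.0, 0.001]
force: [-0.5, -0.2, -0.4]
opening: 0.0533
```

Emit:
drive_tool:
  increments:
    - [1,0,0,-0.15,0,0,0]
    - [1,0,0,-0.3,0,0,0]
    - [1,0,0,-0.4,0,0,0]
    - [1,0,0,-0.5,0,0,0]
    - [1,0,0,-0.56,0,0,0]
    - [1,0,0,-0.6,0,0,0]
    - [1,0,0,-0.6,0,0,0]

```text
t: 7.58
tool_pos: [0.5376, -0.0179, 0.1261]
orientation: [3.142, -0.0, 0.0]
force: [0.5, 0.7, 1.4]
opening: 0.053
```

Emit:
drive_tool:
  increments:
    - [1,0,0,-0.04,0,0,0]
    - [1,0,0,-0.08,0,0,0]
    - [1,0,0,-0.08,0,0,0]

```text
t: 7.83
tool_pos: [0.5379, -0.018, 0.1246]
orientation: [3.141, -0.0, 0.001]
force: [-1.1, 0.0, 5.8]
opening: 0.0532
```

```bash
python3 - <<'E'
from plant import robot
import cv2
s=robot.read_state();print(s['tool_pos'],s['force'],s['wrist_torque'])
im=robot.read_camera('scene')['image'][:,:,::-1];x,y,w,h=300,130,120,100;cv2.imwrite('pics/s3.png',cv2.resize(im[y:y+h,x:x+w],None,fx=6,fy=6,interpolation=cv2.INTER_CUBIC))
E
```

```text
[ 0.53787331 -0.01795941  0.12457724] [-1.06305356  0.0231573   5.75120307] [ 0.04875318  0.36163468 -0.01345938]
```

View pics/s3.png

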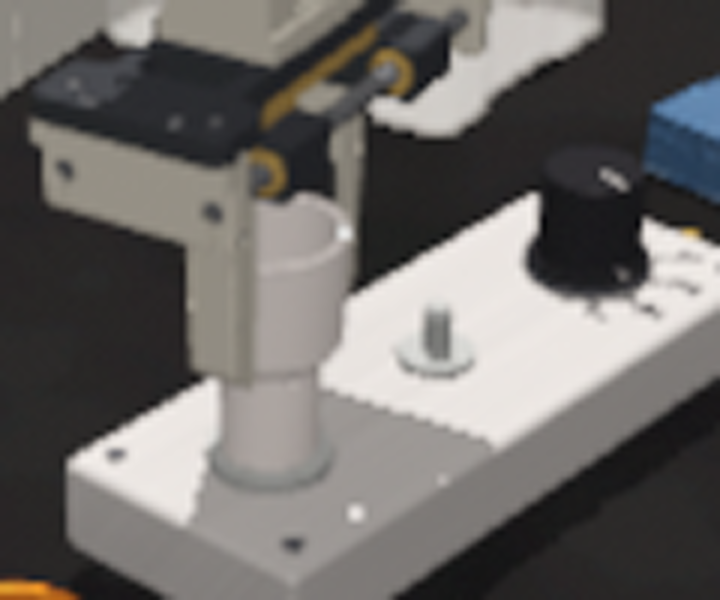

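Emit:
drive_tool:
  increments:
    - [1,0,0,-0.04,0,0,0]
    - [1,0,0,-0.08,0,0,0]
    - [1,0,0,-0.08,0,0,0]
    - [1,0,0,-0.08,0,0,0]

```text
t: 8.22
tool_pos: [0.5389, -0.0182, 0.1244]
orientation: [3.141, -0.001, 0.005]
force: [-4.5, -1.5, 14.5]
opening: 0.0532
```

Emit:
drive_tool:
  increments:
    - [1,0,0,0.1,0,0,0]
    - [1,0,0,0.1,0,0,0]
    - [0,0,0,0.1,0,0,0]
    - [0,0,0,0.1,0,0,0]
    - [0,0,0,0.1,0,0,0]
    - [0,0,0,0.1,0,0,0]
    - [0,0,0,0.1,0,0,0]
    - [0,0,0,0.1,0,0,0]
    - [0,0,0,1,0,0,0]
    - [0,0,0,2.4,0,0,0]
    - [0,0,0,3.4,0,0,0]
    - [0,0,0,3.4,0,0,0]

```text
t: 9.22
tool_pos: [0.5408, -0.0182, 0.2138]
orientation: [3.14, -0.0, 0.015]
force: [0.7, -0.3, 1.0]
opening: 0.0928
```

```bash
python3 - <<'E'
from plant import robot
import cv2
from h import *
wrist('w5')
im=robot.read_camera('scene')['image'][:,:,::-1];x,y,w,h=300,130,140,100;cv2.imwrite('pics/s4.png',cv2.resize(im[y:y+h,x:x+w],None,fx=5.5,fy=5.5,interpolation=cv2.INTER_CUBIC))
E
```

```text
9.2167 [ 0.54076732 -0.01823398  0.21378008] [ 3.14038674e+00 -2.02217513e-04  1.49149394e-02] [ 0.73287454 -0.25938085  1.00723187] 0.09282600240368374
```

View pics/s4.png

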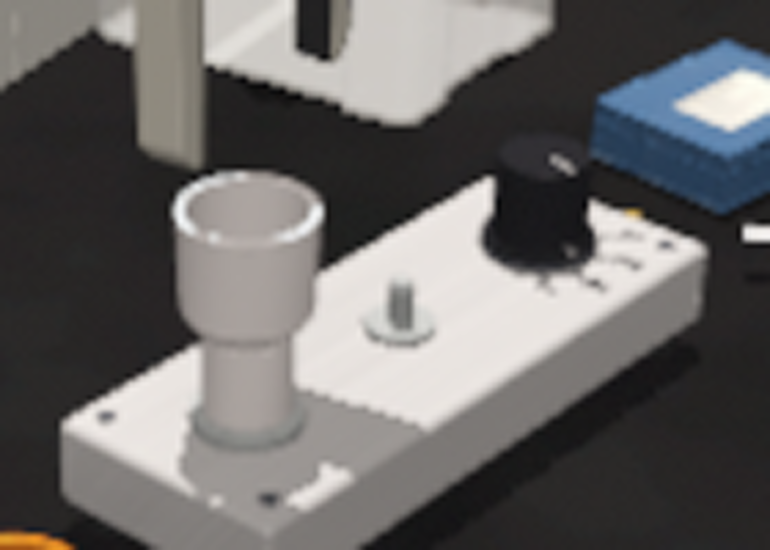

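View pics/w5.png

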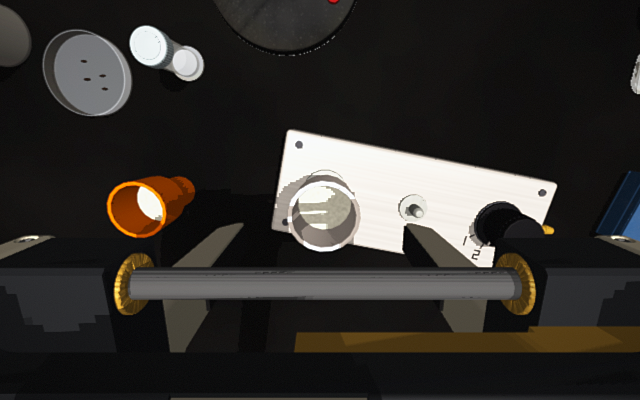

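Emit:
drive_tool:
  increments:
    - [0,-1.5,-7.5,0,0,0,0]
    - [0,-1.5,-7.5,0,0,0,0]
    - [0,-1.5,-7.5,0,0,0,0]
    - [0,-1.5,-7.5,0,0,0,0]
    - [0,-1.5,-7.5,0,0,0,0]
    - [0,-1.5,-7.5,-0.5,0,0,0]
    - [0,-1.5,-7.5,-1,0,0,0]
    - [0,-1.5,-7.5,-1,0,0,0]
    - [0,-1.5,-7.5,-1,0,0,0]

```text
t: 10.07
tool_pos: [0.499, -0.2034, 0.1796]
orientation: [-3.139, -0.002, 0.006]
force: [-0.5, 1.0, 0.6]
opening: 0.0929
```

```bash
python3 - <<'E'
from h import *
print('rim',tri((0,0),(345.3,167.8)) if 0 else atz('scene',(345.3,167.8),.144), wz('w5',(323.5,214),.144))
wrist('w6',(260,130,130,110),6)
E
```

```text
rim [ 0.53796347 -0.01552059  0.144     ] [ 0.54185039 -0.01635251  0.144     ]
10.0667 [ 0.49898415 -0.20344321  0.17955361] [-3.13905750e+00 -1.58621288e-03  6.30050849e-03] [-0.46251873  0.96077637  0.63418559] 0.0928511579406545
```

View pics/w6c.png

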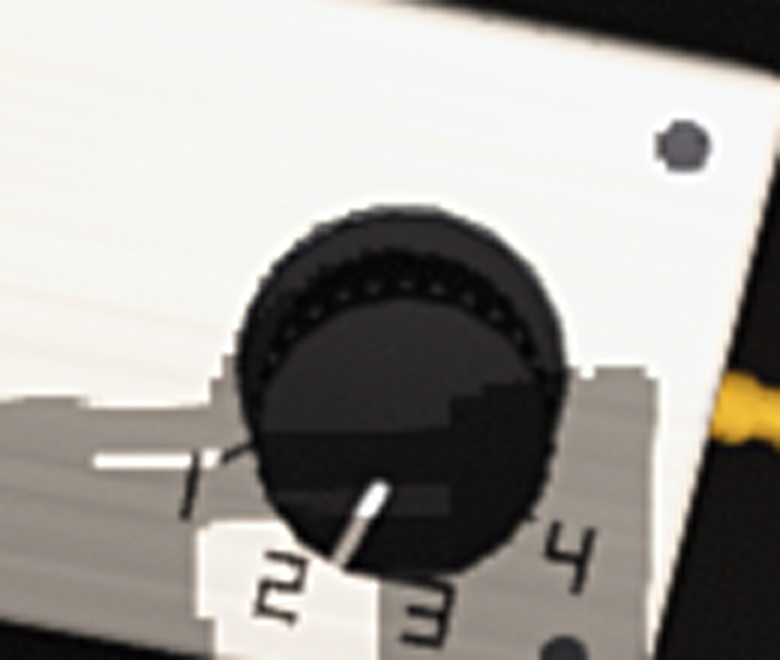

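View pics/w6.png

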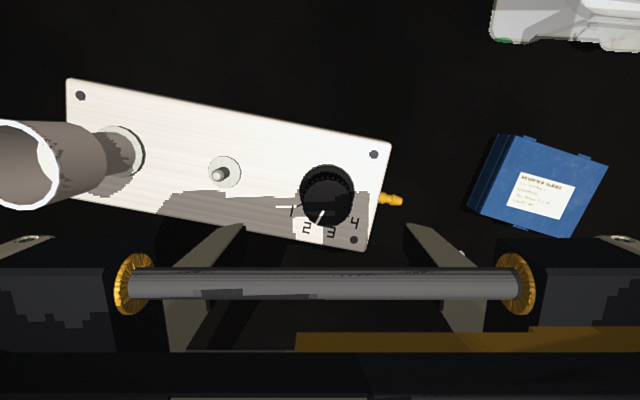

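```bash
python3 - <<'E'
from h import *
print(wz('w6',(327.8,203),.094))
print('flange',wz('w6',(260+402/6,130+372/6),.057))
from plant import robot
s=robot.read_state();print(s['t'],s['tool_pos'],s['q'])
E
```

```text
[ 0.5031874  -0.20460353  0.094     ]
flange [ 0.50325213 -0.2042014   0.057     ]
10.1167 [ 0.49972355 -0.20367563  0.180796  ] [-4.82252300e-01  8.13025150e-03  1.73191570e+00  3.24332152e-04
  1.40417476e+00  1.08702801e+00]
```

Emit:
drive_tool:
  increments:
    - [0,0.07,-0.03,0,0,0,-0.12]
    - [0,0.07,-0.03,-0.4,0,0,-0.24]
    - [0,0.07,-0.03,-1.4,0,0,-0.3]
    - [0,0.07,-0.03,-2.4,0,0,-0.3]
    - [0,0.07,-0.03,-3.2,0,0,-0.3]
    - [0,0.07,-0.03,-3.8,0,0,-0.3]
    - [0,0.07,-0.03,-3.8,0,0,-0.3]
    - [0,0.07,-0.03,-3.8,0,0,-0.3]
    - [0,0.07,-0.03,-3.8,0,0,-0.3]
  squeeze: 20

```text
t: 10.87
tool_pos: [0.5029, -0.2059, 0.0886]
orientation: [3.106, -0.468, 0.003]
force: [0.0, -0.2, 1.3]
opening: 0.0931
```

Emit:
drive_tool:
  increments:
    - [1,0,0.03,-0.1,0,0,0]
    - [1,0,0.03,-0.1,0,0,0]
    - [1,0,0.03,-0.1,0,0,0]
    - [1,0,0.03,-0.1,0,0,0]
    - [1,0,0.03,-0.1,0,0,0]
    - [1,0,0.03,-0.1,0,0,0]
    - [1,0,0.03,-0.1,0,0,0]
    - [1,0,0.03,-0.1,0,0,0]
    - [1,0,0.03,-0.1,0,0,0]
    - [1,0,0.03,-0.1,0,0,0]

```text
t: 11.7
tool_pos: [0.502, -0.205, 0.0847]
orientation: [-3.106, 0.47, -0.0]
force: [0.2, 3.0, 1.2]
opening: 0.0394
```

Gripped (39.4 mm across, 40 mm collar). Turning +0.6 rad.

Emit:
drive_tool:
  increments:
    - [1,0,0,0,0,0,0.08]
    - [1,0,0,0,0,0,0.16]
    - [1,0,0,0,0,0,0.24]
    - [1,0,0,0,0,0,0.32]
    - [1,0,0,0,0,0,0.4]
    - [1,0,0,0,0,0,0.48]
    - [1,0,0,0,0,0,0.56]
    - [1,0,0,0,0,0,0.6]
    - [1,0,0,0,0,0,0.62]
    - [1,0,0,0,0,0,0.62]
    - [1,0,0,0,0,0,0.62]
    - [1,0,0,0,0,0,0.62]

```text
t: 12.7
tool_pos: [0.502, -0.2054, 0.0847]
orientation: [3.102, 0.498, 0.0]
force: [1.5, 1.0, 0.2]
opening: 0.0394
```

```bash
python3 - <<'E'
from h import *
from plant import robot
s=robot.read_state();print(s['tool_pos'],s['orientation'],s['wrist_torque'],s['force'])
E
```

```text
[ 0.501954   -0.20542275  0.08467555] [3.10170792e+00 4.98216334e-01 3.42364232e-04] [ 0.07843453 -0.20597433 -0.02899182] [1.53320041 0.9744669  0.1747292 ]
```

Emit:
drive_tool:
  increments:
    - [0,0,0,0,0,0,0]
    - [0,0,0,0,0,0,0]
    - [0,0,0,0,0,0,0]
    - [0,0,0,0,0,0,0]
    - [0,0,0,0,0,0,0]
    - [0,0,0,0,0,0,0]
    - [0,0,0,1,0,0,0]
    - [0,0,0,2.4,0,0,0]
    - [0,0,0,3.9,0,0,-0.1]
    - [0,0,0,4.4,0,0,-0.2]
    - [0,0,0,4.4,0,0,-0.32]
    - [0,0,0,4.4,0,0,-0.32]
    - [0,0,0,4.4,0,0,-0.32]

```text
t: 13.78
tool_pos: [0.5017, -0.2053, 0.1944]
orientation: [-3.141, -0.005, 0.0]
force: [0.2, 0.8, 0.3]
opening: 0.0931
```

```bash
python3 - <<'E'
from h import *
from plant import robot
import cv2
wrist('w7',(260,130,130,110),6)
im=robot.read_camera('scene')['image'][:,:,::-1];cv2.imwrite('pics/s5.png',im)
E
```

```text
13.7833 [ 0.50169143 -0.20528849  0.19441454] [-3.14147639e+00 -5.37099914e-03  3.65493959e-04] [0.15689053 0.82487379 0.30291214] 0.09305683456062809
```

View pics/w7c.png

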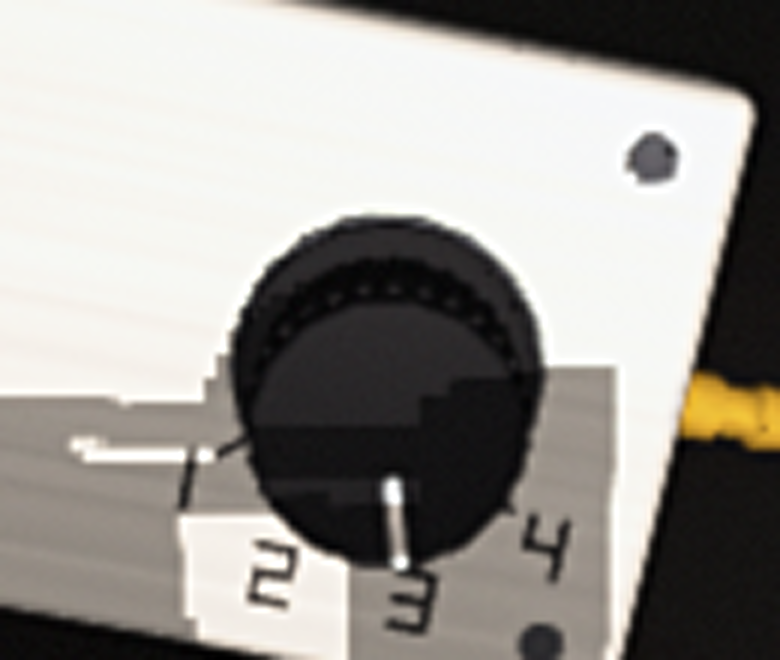

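View pics/s5.png

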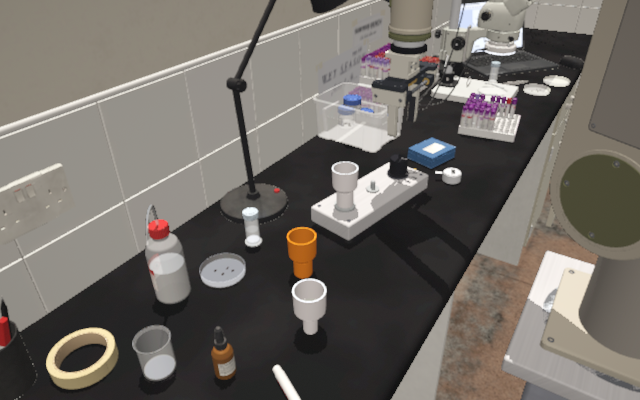

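```bash
python3 -c "
from plant import robot
print(robot.close_job()); print(robot.read_state()['t'])"
```

```text
the job is handed in; nothing more can be done
None
the job is handed in; nothing more can be done
```

I fitted the wide-tailed cup onto the wide port and turned the collar from 2 to 3. The job was handed in at about 14 s, with the gripper open and clear of everything; no verdict is reported.

- **Cup:** I pushed down until the tool stopped moving and the force rose to about 14.5 N. The tool was then 55–56 mm higher than when it gripped the cup on the worktop, which matches the 56 mm shoulder. After I let go, the pictures showed the cup upright on the shoulder.
- **Collar:** I turned it about 0.62 rad. After release, the mark pointed to about 187° in the world frame, and 3 should be near 186°.
- **Bystanders:** in the last scene picture the slim cup, the vial and the orange look-alike all stand where they were. I judged this by eye and did not measure them again.

**Disagreements:** the cameras gave the port's position 3–5 mm apart. I used the wrist camera for both the cup and the port, and side forces during insertion stayed below about 1 N until the final push. During that push the sideways force reached about 4.5 N, and the tool's x reading had shifted about 3 mm by the time it had let go and lifted. Because of that camera spread, the pictures alone do not confirm that the cup is within 4 mm of the port's axis; that rests on the fit over the spigot.

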